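# Move the mitre jig's arm one hole over

### The job

On the mitre jig, hook a fingertip under the pull ring to lift the spring index pin, swing the arm one hole over towards the side of the jig where the V-block stands, and let the pin drop fully home in that hole; then take the hand away. Do not squeeze or force the ring: it is only hooked, lifted and pushed sideways. Leave all the loose things on and around the jig where they are.

Things in the scene. Friction and masses are not known exactly. Their poses are not given: they have to be found in the camera images.
- jig: Mitre jig fixed on the bench: grey base plate 330 x 320 x 12 mm with an arc of dark steel rail that has five square holes. Origin on the bench under the arm's upright pivot, z up. The plate reaches from 60 mm on the +x side to 270 mm on the -x side of it and 160 mm either side in y. The arm at 0 points along the jig's -x, towards the robot; the jig's yaw varies by 0.3 rad either way.
- swing_arm (a joint): Angle (rad) of the arm about the pivot. 0 = middle hole, where it starts; it grows as the free end moves to the jig's +y. The five holes are at -0.70, -0.35, 0, 0.35 and 0.70. At angle a the pin and ring are at (-0.22 cos a, 0.22 sin a) m in the jig's x and y. Light friction (0.1 N m) keeps the arm where it is left; with the pin in a hole it has about 0.008 rad of play either way.
- index_pin (a joint): Lift (m) of the 12 mm round-ended spring pin that stands upright through the arm's free end, 220 mm from the pivot: 0 = fully home in a hole, 0.020 = upper stop, clear of the hole above 0.013. The spring presses it down with 2.5 N at 0 and 5 N at 0.020. Let go between holes it rides on the rail at 0.013 and drops in by itself once the arm is within about 3 mm of a hole's middle.
- pull_ring: Upright steel ring on the pin's top: a loop of 8 mm round bar, 60 mm wide and 50 mm high inside, with a level top bar 48 mm long. It opens along the arm, so a finger goes through from the robot's side. Origin in the middle of the opening, 97 mm above the bench when the pin is home; it rises with the pin. x along the arm to the pivot, y across, z up. Behind it only the flat arm, 47 mm below, for 80 mm.
- ring_top (a point): Middle of the ring's top bar (the bar's centre line), 29 mm above the ring's origin: 126 mm above the bench when the pin is home.
- pivot (a point): Middle of the top of the arm's pivot cap, 66 mm above the bench, over the jig's origin. The aluminium arm is 245 x 38 mm, its top 50 mm above the bench; a steel fence strip stands on it to 80 mm above the bench, from 40 to 140 mm from the pivot.
- hole_left (a point): Middle of the hole next to the middle one on the jig's +y side, at the rail's top, 32 mm above the bench. The holes are 15 mm wide, 220 mm from the pivot, 77 mm (0.35 rad) apart.
- hole_right (a point): The same for the hole next to the middle one on the jig's -y side.
- v_block: Steel V-block, 60 x 70 x 55 mm, with a V-shaped groove on top along its x, loose on the bench close beside the jig's base plate, left or right of it; it shows which way to swing the arm: to the jig's +y if the block's y in the jig's frame is positive, else to -y. Origin under its centre.
- screw_jack: Round steel screw jack, 64 mm across the foot and 64 mm high, loose on the bench on the other side of the jig from the V-block. Origin under its centre.
- nut: Large hexagon nut, 42 mm across corners, 19 mm high, loose on the jig's base plate left of the arm. Origin under its centre.
- bar_stub: Steel round-bar stub, 30 mm diameter, 45 mm high, standing loose on the jig's base plate right of the arm. Origin under its centre.
- spray_can: Spray can, 56 mm diameter, 150 mm high, standing at the left of the bench. Origin under its centre.
- tape_roll: Roll of tape, 100 mm diameter, 25 mm high, lying at the right of the bench. Origin under its centre.
- screwdriver: Screwdriver lying across the bench between robot and jig, 200 mm long, 26 mm high. Origin under its middle.
- wrench: Open-ended wrench, 180 mm long, 8 mm high, lying at the left of the bench. Origin under its middle.

How it is judged:
By the outcome, as a careful person would: the job done as asked, in the order asked, and still so for the second after the job is handed in, with the robot touching nothing.
It also fails if it takes over 42 s, if anything falls off the work surface, if the arm or the gripper's body presses on something with over 40 N, if the wrist force passes 120 N, or if a joint passes its speed limit or range.

### The arm

A 6-joint arm with a two-finger parallel gripper is mounted at the origin on the work surface. World frame = base frame: x ahead of the robot, y to its left, z up, the work surface at z = 0. Lengths are in m, angles in rad, forces in N, time in s.
With the tool pointing down it reaches from about 0.225 to 0.875 m from the base axis. Payload 3.4 kg.
Tool frame: the origin (TCP) lies at the very end of the fingers, on their centre line; the grasp point (between the pads) lies 19 mm behind it; z points along the fingers, y is the line along which they close (so a half turn about z gives the same grasp; the last joint's range is limited). The gripper opens to 85 mm and grips with 20 to 120 N. Pads are 22 mm wide; open, the fingers measure 114 mm over their backs; the gripper's body (76 mm by 85 mm) begins 54 mm behind the grasp point. The pads swing forward as they close: fully open they stand 13 mm farther back than shut.
Start: joints at [1.024, 0.276, 1.505, -0, 1.361, -0.121], TCP at [0.238, 0.524, 0.231] pointing down, gripper open.
Joint ranges: [-2.89, 2.89], [-0.75, 2.08], [0.22, 2.7], [-1.18, 4.32], [0.11, 2.71], [-2.7, 2.7]. Speed limits (rad/s): [2.57, 2.57, 3.14, 3.14, 3.14, 3.14].

### API

Orientations are given as a unit quaternion [w, x, y, z].
In Python, from rig import manip, get_image, camera_info gives the robot as it stands. The module is installed in compiled form; this text tells all that it offers.
- The arm moves only by the shell command python3 -m crank 'ROWS' [FORCE]. ROWS is a JSON object of lists of equal length, an entry for each row: "translation": the shift along the tool's x, y, z in mm, a list of three; "roll": the turn about the tool's z in rad; "fingers": the opening, from 0 (shut) to 1 (fully open). A call has 1 to 8 rows; each row shifts and turns the commanded pose from where the row before left it, along the tool's axes as they then stand; what a row does not reach is not made up. A row lasts 1/10 s, in which the tool goes at most 50 mm and 8.59 degrees, less where a joint would pass 70% of its speed; a pose out of reach is approached as far as the arm can. A call is refused whole if a number of a shift passes 50 or a number of a turn 0.15, either way. A call with a gripper value outside its range is refused whole. The fingers move at their own pace and stop on an object; FORCE is the grip in N (left out, the last holds). Time passes only in rows, so rows that do not move let the fingers close. It gives the time, the measured TCP pose, the force, the opening and the grip force at its end, in the units of the state.
- manip.get_state(): the state, without advancing time (a new reading comes with each control period).
- get_image(name): name is "scene" or "top" or "wrist"; returns the picture (384x512x3 uint8, blue, green, red); there is no depth.
- camera_info(name): a dict with "mtx" (3x3 intrinsics, pixels), "rvec" (rotation vector, rad) and "tvec" (3), from world to camera coordinates, as OpenCV has them. Camera axes: x right, y down, z forward; pixel columns grow to the right and rows downward; lengths in m; the calibration is good to about 2 mm. A picture is of the moment at which its call begins: read the wrist's pose just before it. camera_info takes no time and is no camera call; for the wrist camera it gives the pose at the moment of the call.
- manip.sign_off(): hands the job in; it is judged then, once.
The state is a dict: "clock": time; "qpos": joint angles; "qd": joint speeds; "effort": joint torques, N m; "position": TCP position; "ee_rot": TCP orientation; "contact_force": force on the tool from outside, world axes, zero at the start; "moment": the same for the moment, N m; "width": finger opening in m; "gripper_force": force on a finger pad.
Only numpy, scipy, OpenCV 4.12 (cv2) and the standard library are available. Lean on these libraries where they do the work, as an engineer would, in place of code of your own. Each camera call takes 0.05 s, during which the arm holds its last target. There are 200 camera calls.

## Working session

There is one attempt and no reset: what is moved stays moved. The work goes in short steps, Python scripts to look and compute and a shell command to move; the robot and the scene stay as the last step left them, time stands still between calls to the robot, and variables do not carry over. Pictures are saved under pics/ and viewed, at most 10 in all, crops included, and the job is handed in when it is done.

```bash
mkdir -p pics; python3 - <<'E'
from rig import manip,get_image,camera_info
import cv2,numpy as np
s=manip.get_state();print(s)
for n in("scene","top"):
    c=camera_info(n);print(n,c)
a=get_image("scene");b=get_image("top")
cv2.imwrite("pics/a.png",a);cv2.imwrite("pics/b.png",b)
E
```

```text
{'clock': 0.0, 'qpos': array([ 1.02402516e+00,  2.76590459e-01,  1.50614714e+00,  1.18830571e-05,
        1.36070325e+00, -1.20999352e-01]), 'qd': array([-2.78347575e-04,  2.23610176e-03, -2.73582188e-05, -4.98035232e-04,
       -3.24978753e-03, -5.47915133e-05]), 'effort': array([-3.18892999e-03, -4.16776729e+01, -2.45801765e+01, -6.38096226e-04,
        1.10601805e-02,  7.60974473e-06]), 'position': array([0.23720816, 0.5232018 , 0.23043672]), 'ee_rot': array([-3.08329764e-04,  2.11282661e-01,  9.77424567e-01, -8.71158940e-04]), 'contact_force': array([-0.64954176,  0.35137298, -0.6808446 ]), 'moment': array([ 0.03713099,  0.03200539, -0.03209395]), 'gripper_force': 0.0, 'width': 0.08523635108301189}
scene {'mtx': array([[474.38180931,   0.        , 249.09779404],
       [  0.        , 474.38180931, 193.50028658],
       [  0.        ,   0.        ,   1.        ]]), 'rvec': array([ 0.7639337 ,  2.68491112, -0.99559628]), 'tvec': array([ 0.48269516, -0.13833657,  2.08407676])}
top {'mtx': array([[495.57470037,   0.        , 252.62683   ],
       [  0.        , 495.57470037, 193.51805593],
       [  0.        ,   0.        ,   1.        ]]), 'rvec': array([ 2.13901833, -2.17553495,  0.1602946 ]), 'tvec': array([-0.02308051,  0.58124167,  1.57170774])}
```

View pics/a.png

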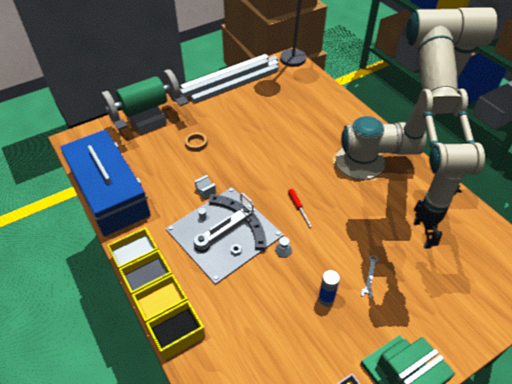

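View pics/b.png

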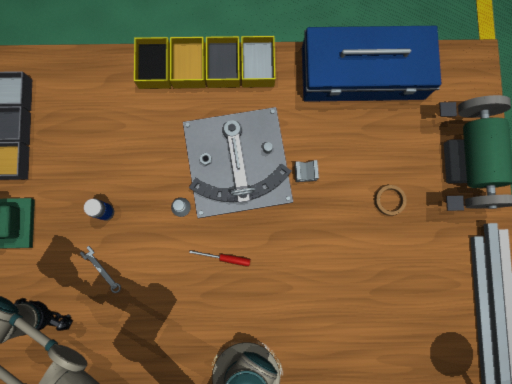

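The top view shows the V-block at about (306,171), right of the jig, which is the jig's -y side. The pivot cap is at (232,128) and the ring is near (241,190). I'll measure these next.

```bash
cat > h.py <<'E'
import cv2,numpy as np
from rig import manip,get_image,camera_info
def ray(c,uv,z):
    R=cv2.Rodrigues(c["rvec"])[0];t=c["tvec"].ravel()
    d=R.T@np.linalg.inv(c["mtx"])@np.array([*uv,1.]);o=-R.T@t
    return o+d*(z-o[2])/d[2]
def proj(c,p):
    return cv2.projectPoints(np.array([p],float),c["rvec"],c["tvec"],c["mtx"],None)[0].ravel()
E
python3 - <<'E'
from h import *
b=cv2.imread("pics/b.png");c=camera_info("top");a=cv2.imread("pics/a.png")
print("pivot",ray(c,(232,128),.066),"ring",ray(c,(241,190),.126),"vb",ray(c,(306,171),.055))
cs=camera_info("scene");print("scene pivot",ray(cs,(202,243),.066),"ring",ray(cs,(250,203),.11))
x=cv2.resize(b[95:225,170:330],None,fx=5,fy=4.6,interpolation=cv2.INTER_CUBIC)
y=cv2.resize(a[170:290,160:300],None,fx=5,fy=5,interpolation=cv2.INTER_CUBIC)
cv2.imwrite("pics/c.png",x);cv2.imwrite("pics/d.png",y)
E
```

```text
pivot [0.79341517 0.03077213 0.066     ] ring [0.58050848 0.00390331 0.126     ] vb [ 0.64959155 -0.20714134  0.055     ]
scene pivot [0.80332104 0.05854361 0.066     ] ring [0.57404352 0.0216071  0.11      ]
```

View pics/c.png

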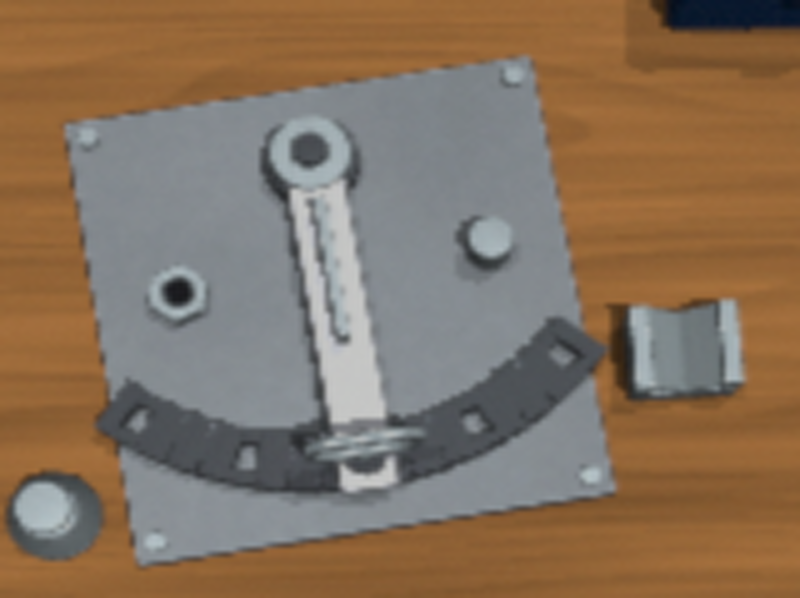

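```bash
python3 -m crank '{"translation":[[0,0,-20],[0,0,-20]],"roll":[0,0],"fingers":[0,0]}'
```

```text
clock: 0.3
position: [0.2371, 0.523, 0.2706]
ee_rot: [-0.0, 0.211, 0.977, -0.001]
contact_force: [0.1, -0.3, 0.8]
width: 0.0592
gripper_force: 0.0
```

The pivot is at about (0.793, 0.031). The ring is at about (0.579, -0.003), 216 mm from the pivot where 220 is expected. Yaw is about 0.16, and the V-block is on the -y side. The rows allow only shifts and roll, so I have to see whether the tool can be tilted at the edge of its reach.

```bash
python3 -m crank '{"translation":[[0,50,0],[0,50,0],[0,50,0],[0,50,0],[0,50,0],[0,50,0],[0,50,0],[0,50,0]],"roll":[0.15,0.15,0.15,0.15,0.15,0.15,0.15,0.15],"fingers":[0,0,0,0,0,0,0,0]}'; python3 -c "
from rig import manip;s=manip.get_state();print(s['qpos'],s['ee_rot'])"
```

```text
clock: 1.1
position: [0.5423, 0.7403, 0.2665]
ee_rot: [-0.001, 0.728, 0.686, 0.002]
contact_force: [24.5, 32.8, 82.7]
width: -0.0002
gripper_force: 0.0
[8.62382450e-01 9.29086242e-01 2.19954027e-01 1.20246459e-03
 1.98794995e+00 9.22267534e-01] [-0.00079157  0.7277893   0.68579672  0.00222947]
```

```bash
python3 -m crank '{"translation":[[0,0,0],[16,11,0],[16,11,0],[16,11,0],[16,11,0]],"roll":[0,0,0,0,0],"fingers":[0,0,0,0,0]}'; python3 -c "
from rig import manip;s=manip.get_state();print(s['qpos'],s['ee_rot'])"
```

```text
clock: 1.6
position: [0.5597, 0.7636, 0.2478]
ee_rot: [-0.005, 0.725, 0.688, 0.028]
contact_force: [-0.2, 0.0, 0.1]
width: 0.0001
gripper_force: 0.0
[0.86328191 0.94984628 0.22036747 0.00445338 1.914747   0.91793209] [-0.00503589  0.72531244  0.68783427  0.02793773]
```

Pushing past the reach limit does tilt the tool outward: the joint sum is now 0.057 rad below π. I'll keep pushing.

```bash
python3 -m crank '{"translation":[[32,22,0],[32,22,0],[32,22,0],[32,22,0],[32,22,0],[32,22,0],[32,22,0],[32,22,0]],"roll":[0,0,0,0,0,0,0,0],"fingers":[0,0,0,0,0,0,0,0]}'; python3 -c "
from rig import manip;s=manip.get_state();print(s['qpos'],s['ee_rot'],sum(s['qpos'][[1,2,4]]))"
```

```text
clock: 2.4
position: [0.6273, 0.844, 0.197]
ee_rot: [-0.023, 0.719, 0.682, 0.131]
contact_force: [0.0, -0.1, 0.4]
width: 0.0002
gripper_force: 0.0
[0.85867001 1.01705171 0.22039869 0.019907   1.63896537 0.91633309] [-0.02317663  0.71941633  0.68181363  0.13051116] 2.8764157773346533
```

```bash
python3 -m crank '{"translation":[[40,29,0],[40,29,0],[40,29,0],[40,29,0],[40,29,0],[40,29,0],[40,29,0],[40,29,0]],"roll":[0,0,0,0,0,0,0,0],"fingers":[0,0,0,0,0,0,0,0]}'; python3 -c "
from rig import manip;s=manip.get_state();print(s['qpos'],s['ee_rot'],sum(s['qpos'][[1,2,4]]))"
```

```text
clock: 3.2
position: [0.6962, 0.9126, 0.2335]
ee_rot: [-0.046, 0.699, 0.662, 0.267]
contact_force: [-0.1, 0.5, -0.1]
width: -0.0001
gripper_force: 0.0
[0.84466737 1.02151674 0.22040105 0.04484871 1.35230957 0.90145245] [-0.04595919  0.69881665  0.66192154  0.26721324] 2.594227364096016
```

Tilt is now 0.55 rad, but the heading must be about 0.16, along the arm. Near full reach the heading should follow the base joint, so I'll push tangentially as well as outward.

```bash
cat >> h.py <<'E'
from scipy.spatial.transform import Rotation as Ro
def rot(s): 
    w,x,y,z=s["ee_rot"];return Ro.from_quat([x,y,z,w]).as_matrix()
def show(*shifts):
    s=manip.get_state();R=rot(s);z=R[:,2]
    print(s["clock"],"p",s["position"].round(4),"q",s["qpos"].round(2),"az",np.arctan2(s["position"][1],s["position"][0]).round(3),
     "head",np.arctan2(z[1],z[0]).round(3),"tilt",np.arccos(-z[2]).round(3),"yax",R[:,1].round(3),"F",s["contact_force"].round(1))
    for d in shifts: print(d,"->",(R.T@np.array(d)).round(1))
def pol(out,tan,up):
    p=manip.get_state()["position"];a=np.arctan2(p[1],p[0])
    return np.array([out*np.cos(a)-tan*np.sin(a),out*np.sin(a)+tan*np.cos(a),up]).round(1)
E
python3 -c "
from h import *
show(pol(20,-40,15),pol(0,-45,15))"
```

```text
3.2 p [0.6962 0.9126 0.2335] q [0.84 1.02 0.22 0.04 1.35 0.9 ] az 0.919 head 0.929 tilt 0.549 yax [ 0.95  -0.119  0.29 ] F [-0.1  0.5 -0.1]
[43.9 -8.4 15. ] -> [-1.9 47.  -2.6]
[ 35.8 -27.3  15. ] -> [-18.8  41.6 -13. ]
```

```bash
python3 -m crank '{"translation":[[0,47,-3],[0,47,-3],[-5,47,-3],[-5,47,-3],[-8,47,-3],[-8,47,-3]],"roll":[0,0,0,0,0,0],"fingers":[0,0,0,0,0,0]}'; python3 -c "
from h import *
show(pol(20,-40,15),pol(10,-45,15))"
```

```text
clock: 3.8
position: [0.8803, 0.7673, 0.2773]
ee_rot: [-0.047, 0.688, 0.649, 0.321]
contact_force: [0.4, -0.2, 0.2]
width: -0.0001
gripper_force: 0.0
3.8 p [0.8803 0.7673 0.2773] q [0.6  1.   0.22 0.19 1.29 0.67] az 0.717 head 0.901 tilt 0.661 yax [ 0.923 -0.154  0.352] F [ 0.4 -0.2  0.2]
[ 41.4 -17.   15. ] -> [-9.1 46.1 -4.3]
[ 37.1 -27.4  15. ] -> [-17.9  43.7 -10.9]
```

```bash
python3 -m crank '{"translation":[[-18,44,-8],[-18,44,-8],[-18,44,-8],[-20,44,-8],[-20,44,-8],[-22,44,-8],[-22,44,-8],[-22,44,-8]],"roll":[0,0,0,0,0,0,0,0],"fingers":[0,0,0,0,0,0,0,0]}'; python3 -c "
from h import *
show(pol(30,-40,5),pol(10,-45,15))"
```

```text
clock: 4.6
position: [1.0703, 0.482, 0.3185]
ee_rot: [-0.031, 0.679, 0.628, 0.38]
contact_force: [0.4, 0.1, 0.5]
width: 0.0002
gripper_force: 0.0
4.6 p [1.0703 0.482  0.3185] q [0.24 0.99 0.22 0.42 1.27 0.33] az 0.423 head 0.827 tilt 0.782 yax [ 0.875 -0.209  0.436] F [0.4 0.1 0.5]
[ 43.8 -24.2   5. ] -> [-20.7  45.6   4.8]
[ 27.6 -36.9  15. ] -> [-24.4  38.4 -16.6]
```

```bash
python3 -m crank '{"translation":[[-20,45,0],[-20,45,0],[-20,45,0],[-20,45,0],[-20,45,0],[-22,44,0],[-22,44,0],[-22,44,0]],"roll":[0,0,0,0,0,0,0,0],"fingers":[0,0,0,0,0,0,0,0]}'; python3 -c "
from h import *
show(pol(45,-20,0),pol(30,-40,5),pol(48,0,0))"
```

```text
clock: 5.4
position: [1.1919, 0.2273, 0.3142]
ee_rot: [0.016, 0.668, 0.589, 0.454]
contact_force: [0.7, -0.0, 0.1]
width: -0.0002
gripper_force: 0.0
5.4 p [1.1919 0.2273 0.3142] q [-0.03  1.04  0.22  0.62  1.16  0.06] az 0.188 head 0.686 tilt 0.944 yax [ 0.772 -0.306  0.557] F [ 0.7 -0.   0.1]
[ 47.9 -11.2   0. ] -> [-14.   40.4  24.3]
[ 37.  -33.7   5. ] -> [-28.   41.7   3. ]
[47.2  9.   0. ] -> [ 2.2 33.7 34.2]
```

```bash
python3 -m crank '{"translation":[[-28,41,3],[-28,41,3],[-28,41,3],[-30,40,0],[-30,40,0],[-30,40,0],[-30,40,0],[-30,40,0]],"roll":[0,0,0,0,0,0,0,0],"fingers":[0,0,0,0,0,0,0,0]}'; python3 -c "
from h import *
show(pol(45,-20,0),pol(30,-40,0),pol(48,0,0))"
```

```text
clock: 6.2
position: [1.2452, -0.0466, 0.2906]
ee_rot: [0.08, 0.663, 0.542, 0.51]
contact_force: [0.1, 0.1, 0.5]
width: -0.0001
gripper_force: 0.0
6.2 p [ 1.2452 -0.0466  0.2906] q [-0.28  1.11  0.22  0.82  1.07 -0.2 ] az -0.037 head 0.529 tilt 1.086 yax [ 0.636 -0.401  0.659] F [0.1 0.1 0.5]
[ 44.2 -21.7   0. ] -> [-22.1  36.8  24.1]
[ 28.5 -41.1   0. ] -> [-36.   34.6   3.4]
[48.  -1.8  0. ] -> [-6.6 31.3 35.9]
```

```bash
python3 -m crank '{"translation":[[-38,31,0],[-38,31,0],[-38,31,0],[-38,31,0],[-38,31,0],[-40,30,0],[-40,30,0],[-40,30,0]],"roll":[0,0,0,0,0,0,0,0],"fingers":[0,0,0,0,0,0,0,0]}'; python3 -c "
from h import *
show(pol(30,-40,0),pol(10,-48,0),pol(10,-48,-15))"
```

```text
clock: 7.0
position: [1.2246, -0.3322, 0.2248]
ee_rot: [0.149, 0.665, 0.494, 0.54]
contact_force: [0.3, 0.4, 0.3]
width: 0.0001
gripper_force: 0.0
7.0 p [ 1.2246 -0.3322  0.2248] q [-0.53  1.21  0.22  1.02  1.03 -0.47] az -0.265 head 0.37 tilt 1.19 yax [ 0.496 -0.469  0.731] F [0.3 0.4 0.3]
[ 18.5 -46.5   0. ] -> [-39.3  31.    0.4]
[ -2.9 -48.9   0. ] -> [-39.7  21.5 -18.9]
[ -2.9 -48.9 -15. ] -> [-48.3  10.5 -13.3]
```

Heading 0.37 lies midway between the arm's headings at the start (0.16) and at the end (0.51), and a tilt of 1.19 rad is good for a hook. Next I'll bring the tool back over the jig.

```bash
python3 -c "
from h import *
s=manip.get_state();R=rot(s);h=np.array([np.sin(.37),-np.cos(.37),0])
print('roll to y horiz',np.arctan2(-R[:,0]@h,R[:,1]@h), 'alt', np.arctan2(R[:,0]@h,-R[:,1]@h))
show([-45,12,10],[-30,5,35],[-38,14,0])"
```

```text
roll to y horiz 0.9067076328384766 alt -2.234885020751317
7.0 p [ 1.2246 -0.3322  0.2248] q [-0.53  1.21  0.22  1.02  1.03 -0.47] az -0.265 head 0.37 tilt 1.19 yax [ 0.496 -0.469  0.731] F [0.3 0.4 0.3]
[-45, 12, 10] -> [ 18.7 -20.6 -38.6]
[-30, 5, 35] -> [ 26.2   8.4 -37.3]
[-38, 14, 0] -> [ 14.1 -25.4 -28.2]
```

```bash
python3 -m crank '{"translation":[[5,2,-8],[13,4,-18],[18,0,-30],[18,-10,-37],[18,-18,-38],[18,-20,-38],[18,-20,-38],[10,-10,-20]],"roll":[0,0,0,0,0,0,0,0],"fingers":[0,0,0,0,0,0,0,0]}'; python3 -c "
from h import *
show([-45,15,0])"
```

```text
clock: 7.8
position: [0.9816, -0.2763, 0.3278]
ee_rot: [0.149, 0.665, 0.494, 0.54]
contact_force: [-0.1, -0.9, 0.0]
width: 0.0001
gripper_force: 0.0
7.8 p [ 0.9816 -0.2763  0.3278] q [-0.63  0.66  1.19  1.29  0.95 -0.98] az -0.274 head 0.371 tilt 1.19 yax [ 0.496 -0.468  0.732] F [-0.1 -0.9  0. ]
[-45, 15, 0] -> [ 15.5 -29.3 -33.9]
```

```bash
python3 -m crank '{"translation":[[15,-29,-34],[15,-29,-34],[15,-29,-34],[15,-29,-34],[15,-29,-34],[15,-29,-34],[10,-20,-23],[5,-10,-11]],"roll":[0,0,0,0,0,0,0,0],"fingers":[0,0,0,0,0,0,0,0]}'; python3 -c "
from h import *
show([-45,20,0])"
```

```text
clock: 8.6
position: [0.6677, -0.1753, 0.3256]
ee_rot: [0.149, 0.665, 0.494, 0.54]
contact_force: [-0.4, -0.3, -0.0]
width: -0.0
gripper_force: 0.0
8.6 p [ 0.6677 -0.1753  0.3256] q [-0.85  0.23  1.94  1.42  1.08 -1.4 ] az -0.257 head 0.37 tilt 1.188 yax [ 0.497 -0.468  0.731] F [-0.4 -0.3 -0. ]
[-45, 20, 0] -> [ 19.5 -31.7 -32.2]
```

```bash
python3 -c "
from h import *
show([-36,30,-10])"
```

```text
8.6 p [ 0.6677 -0.1753  0.3256] q [-0.85  0.23  1.94  1.42  1.08 -1.4 ] az -0.257 head 0.37 tilt 1.188 yax [ 0.497 -0.468  0.731] F [-0.4 -0.3 -0. ]
[-36, 30, -10] -> [ 21.4 -39.2 -17.3]
```

```bash
python3 -m crank '{"translation":[[0,0,0],[0,0,0],[0,0,0],[0,0,0],[0,0,0],[0,0,0]],"roll":[0.15,0.15,0.15,0.15,0.15,0.15],"fingers":[0,0,0,0,0,0]}'; python3 -c "
from h import *
show([-36,30,-10])"
```

```text
clock: 9.2
position: [0.6706, -0.1771, 0.3252]
ee_rot: [-0.103, 0.814, 0.153, 0.55]
contact_force: [-0.4, 0.5, 0.6]
width: -0.0
gripper_force: 0.0
9.2 p [ 0.6706 -0.1771  0.3252] q [-0.85  0.23  1.94  1.43  1.08 -0.5 ] az -0.258 head 0.37 tilt 1.189 yax [ 0.362 -0.932  0.001] F [-0.4  0.5  0.6]
[-36, 30, -10] -> [-17.7 -41.  -17.3]
```

```bash
python3 -m crank '{"translation":[[-9,-20,-9],[-18,-41,-17],[-18,-41,-17],[-12,-28,-12],[-6,-10,-6],[0,0,0]],"roll":[0,0,0,0,0,0],"fingers":[0,0,0,0,0,0]}'; python3 - <<'E'
from h import *
p=manip.get_state()["position"]
show((np.array([.522,-.025,.124])-p)*1000,[0,0,-10])
b=get_image("wrist");cv2.imwrite("pics/e.png",b)
E
```

```text
clock: 9.8
position: [0.5438, -0.0755, 0.2883]
ee_rot: [-0.101, 0.814, 0.155, 0.55]
contact_force: [-0.6, -0.7, 0.5]
width: -0.0001
gripper_force: 0.0
9.8 p [ 0.5438 -0.0755  0.2883] q [-0.94  0.06  2.29  1.46  1.13 -0.72] az -0.138 head 0.37 tilt 1.188 yax [ 0.364 -0.931  0.005] F [-0.6 -0.7  0.5]
[ -21.77071821   50.47779647 -164.27650069] -> [-152.8  -55.8   59.5]
[0, 0, -10] -> [-9.3 -0.1  3.7]
```

View pics/e.png

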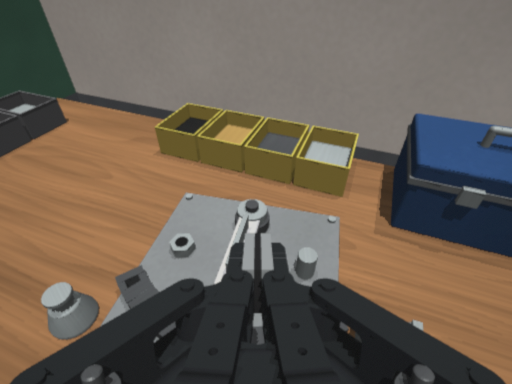

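```bash
python3 -m crank '{"translation":[[-14,-5,5],[-30,-11,12],[-38,-14,15],[-38,-14,15],[-22,-8,9],[-10,-4,4],[0,0,0]],"roll":[0,0,0,0,0,0,0],"fingers":[0,0,0,0,0,0,0]}'; python3 - <<'E'
from h import *
b=get_image("wrist");c=camera_info("wrist")
p=manip.get_state()["position"]
show((np.array([.522,-.025,.124])-p)*1000)
for n,q in dict(pivot=[.7934,.031,.066],ringtop=[.5785,-.003,.126]).items(): print(n,proj(c,q))
cv2.imwrite("pics/f.png",b)
E
```

```text
clock: 10.55
position: [0.5249, -0.0272, 0.1253]
ee_rot: [-0.104, 0.815, 0.154, 0.549]
contact_force: [0.2, -1.0, 0.4]
width: -0.0003
gripper_force: 0.0
10.6 p [ 0.525  -0.0272  0.1266] q [-0.89  0.52  2.63  1.88  1.19 -1.58] az -0.052 head 0.372 tilt 1.188 yax [ 0.365 -0.931  0.002] F [0.1 0.1 0.5]
[-3.02984762  2.1739538  -2.63045018] -> [-3.2 -3.1 -0.9]
pivot [287.97362561 120.11025303]
ringtop [251.98664386 180.84139984]
```

View pics/f.png

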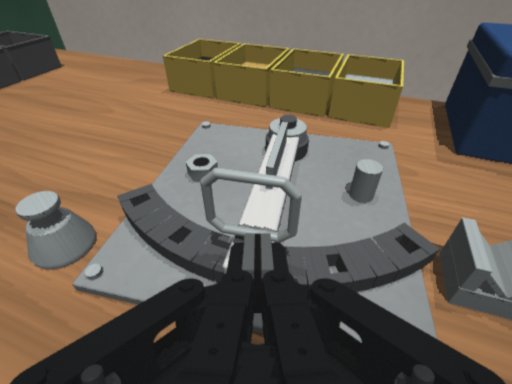

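The wrist view shows the ring with its top bar centred at (252,176), against a prediction of (252,181). The pivot is at about (288,120), as predicted. The fingertip at (258,235) is in front of the opening, so I'll go in.

```bash
python3 - <<'E'
from h import *
p=manip.get_state()["position"]
show((np.array([.604,.006,.088])-p)*1000,[0,0,10])
E
```

```text
10.6 p [ 0.525  -0.0272  0.1266] q [-0.89  0.52  2.63  1.88  1.19 -1.58] az -0.052 head 0.372 tilt 1.188 yax [ 0.365 -0.931  0.002] F [0.1 0.1 0.5]
[ 78.97015238  33.1739538  -38.63045018] -> [-3.9 -2.2 93.9]
[0, 0, 10] -> [ 9.3  0.  -3.7]
```

```bash
python3 -m crank '{"translation":[[-3,-2,8],[-1,0,18],[0,0,20],[0,0,20],[0,0,16],[0,0,9],[0,0,3]],"roll":[0,0,0,0,0,0,0],"fingers":[0,0,0,0,0,0,0]}'; python3 - <<'E'
from h import *
b=get_image("wrist");c=camera_info("wrist")
show([0,0,10])
print(proj(c,[.58,-.003,.126]))
cv2.imwrite("pics/g.png",b)
E
```

```text
clock: 11.3
position: [0.6042, 0.0076, 0.0903]
ee_rot: [-0.102, 0.813, 0.156, 0.552]
contact_force: [-0.8, 0.4, 0.2]
width: -0.0001
gripper_force: 0.0
11.35 p [0.6037 0.0077 0.0901] q [-0.61  0.63  2.53  2.17  1.2  -1.59] az 0.013 head 0.372 tilt 1.191 yax [ 0.366 -0.931  0.006] F [ 0.1 -1.6  0.7]
[0, 0, 10] -> [ 9.3  0.1 -3.7]
[259.30466038 239.42648577]
```

View pics/g.png

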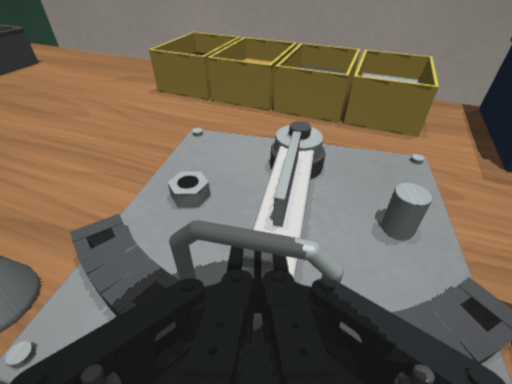

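The finger is through the ring, with the top bar at about (255,238) as predicted. Now I'll lift in steps.

```bash
for i in 1; do python3 -m crank '{"translation":[[4,0,-2],[4.5,0,-1.5],[3,0,-1.5],[0,0,0]],"roll":[0,0,0,0],"fingers":[0,0,0,0]}'; done; python3 -m crank '{"translation":[[2,0,-1],[3,0,-1],[0,0,0]],"roll":[0,0,0],"fingers":[0,0,0]}';python3 -m crank '{"translation":[[2,0,-1],[3,0,-1],[0,0,0]],"roll":[0,0,0],"fingers":[0,0,0]}'; python3 - <<'E'
from h import *
show([0,0,10],[23,-73.5,0])
E
```

```text
clock: 11.75
position: [0.6016, 0.0075, 0.1021]
ee_rot: [-0.102, 0.814, 0.155, 0.55]
contact_force: [-0.0, 0.0, -3.4]
width: -0.0001
gripper_force: 1.5
clock: 12.05
position: [0.6017, 0.0079, 0.1071]
ee_rot: [-0.103, 0.814, 0.155, 0.55]
contact_force: [-3.2, -0.3, -3.7]
width: 0.0001
gripper_force: 2.1
clock: 12.35
position: [0.6018, 0.0081, 0.1127]
ee_rot: [-0.103, 0.814, 0.155, 0.55]
contact_force: [-2.0, -0.8, -5.2]
width: -0.0
gripper_force: 2.6
12.35 p [0.6018 0.0081 0.1127] q [-0.61  0.55  2.52  2.13  1.15 -1.51] az 0.014 head 0.373 tilt 1.188 yax [ 0.366 -0.931  0.003] F [-2.  -0.8 -5.2]
[0, 0, 10] -> [ 9.3  0.  -3.7]
[23, -73.5, 0] -> [-2.3 76.8 -5. ]
```

```bash
python3 -m crank '{"translation":[[3,0,-1],[1,0,-0.6],[0,0,0]],"roll":[0,0,0],"fingers":[0,0,0]}'; python3 - <<'E'
from h import *
c=camera_info("wrist");b=get_image("wrist")
show()
for l in (.010,.013,.016,.02): print(l,proj(c,[.58,-.003,.126+l]))
cs=camera_info("scene")
for l in (0,.013,.02): print("scene",l,proj(cs,[.58,-.003,.13+l]))
cv2.imwrite("pics/i.png",b)
E
```

```text
clock: 12.65
position: [0.6018, 0.0082, 0.117]
ee_rot: [-0.103, 0.814, 0.155, 0.55]
contact_force: [-4.1, -0.4, -4.6]
width: 0.0001
gripper_force: 3.0
12.7 p [0.6018 0.0082 0.1169] q [-0.61  0.54  2.51  2.13  1.14 -1.49] az 0.014 head 0.373 tilt 1.188 yax [ 0.366 -0.931  0.003] F [-3.1  0.2 -4.7]
0.01 [261.43936579 261.74777959]
0.013 [261.5312754 257.6015805]
0.016 [261.62598168 253.32921871]
0.02 [261.75683229 247.42632434]
scene 0 [245.19740295 196.02881861]
scene 0.013 [245.13602001 193.79824087]
scene 0.02 [245.10268516 192.58689472]
```

View pics/i.png

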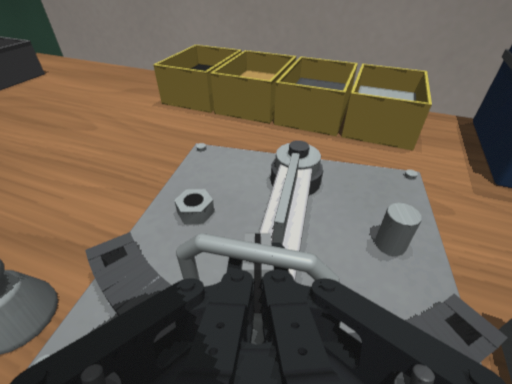

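The bar mid is at (258,252), which means a lift of about 16–17 mm, so the pin is clear. I'll swing along tool +y, following the arc.

```bash
python3 -m crank '{"translation":[[1,2,-1],[-0.3,5,-1],[-0.5,7,-1],[-0.4,7,-1],[-0.2,7,-0.5],[-0.2,7,-0.5],[0,3,0],[0,0,0]],"roll":[0,0,0,0,0,0,0,0],"fingers":[0,0,0,0,0,0,0,0]}'; python3 - <<'E'
from h import *
c=camera_info("wrist");b=get_image("wrist")
show()
for a in (0,-.1,-.15,-.2): print(a,proj(c,[.797-.22*np.cos(.16-a),.032-.22*np.sin(.16-a),.143]))
cv2.imwrite("pics/j.png",b)
E
```

```text
clock: 13.5
position: [0.612, -0.0304, 0.1185]
ee_rot: [-0.102, 0.814, 0.155, 0.551]
contact_force: [-0.5, -1.7, -5.7]
width: -0.0003
gripper_force: 2.7
13.55 p [ 0.6118 -0.0299  0.1185] q [-0.69  0.53  2.45  2.02  1.12 -1.42] az -0.049 head 0.372 tilt 1.189 yax [ 0.365 -0.931  0.004] F [-1.2 -0.6 -4.4]
0 [172.56603752 245.60569002]
-0.1 [220.56247152 252.20461602]
-0.15 [245.62066763 254.07282021]
-0.2 [270.99145813 254.92771132]
```

View pics/j.png

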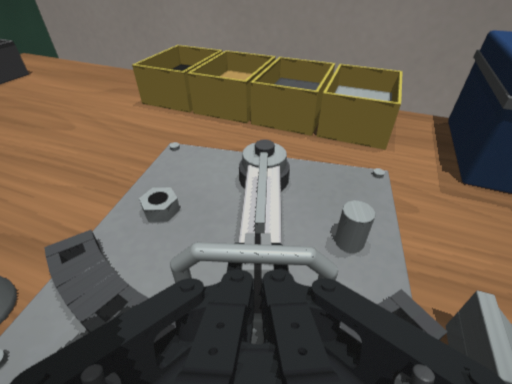

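The ring travels with the finger: bar mid (256,253) gives a ≈ -0.17. I'll continue to the hole.

```bash
python3 -m crank '{"translation":[[0,3,0],[0,7,0],[0,7,0],[0.2,7,0.5],[0.2,7,0.5],[0.3,5,0.5],[0,1,0],[0,0,0]],"roll":[0,0,0,0,0,0,0,0],"fingers":[0,0,0,0,0,0,0,0]}'; python3 - <<'E'
from h import *
c=camera_info("wrist");b=get_image("wrist")
show([0,0,-10])
for a in (-.3,-.325,-.35,-.375): print(a,proj(c,[.797-.22*np.cos(.16-a),.032-.22*np.sin(.16-a),.143]),"pivot",proj(c,[.797,.032,.066]))
cv2.imwrite("pics/k.png",b)
E
```

```text
clock: 14.35
position: [0.6269, -0.0637, 0.1188]
ee_rot: [-0.102, 0.814, 0.155, 0.551]
contact_force: [-3.1, -2.1, -5.2]
width: -0.0005
gripper_force: 3.0
14.4 p [ 0.6267 -0.0634  0.1187] q [-0.73  0.54  2.38  1.94  1.1  -1.35] az -0.101 head 0.372 tilt 1.189 yax [ 0.365 -0.931  0.004] F [-2.9 -2.1 -3.9]
[0, 0, -10] -> [-9.3 -0.   3.7]
-0.3 [237.31836821 257.03503908] pivot [233.36415093 144.56576072]
-0.325 [250.04774721 256.04128472] pivot [233.36415093 144.56576072]
-0.35 [262.65054131 254.79824644] pivot [233.36415093 144.56576072]
-0.375 [275.0896743 253.312885 ] pivot [233.36415093 144.56576072]
```

View pics/k.png

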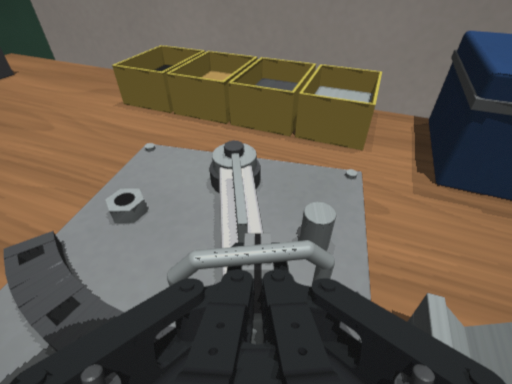

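Bar mid is at about (254,254), so a ≈ -0.335. I'll nudge 2 mm more and then lower straight down to let the pin drop.

```bash
python3 -m crank '{"translation":[[0,1,0],[0,1,0],[0,0,0],[-3,0,1],[-5,0,2],[-6,0,2.5],[-6,0,2.5],[-4,0,1.5]],"roll":[0,0,0,0,0,0,0,0],"fingers":[0,0,0,0,0,0,0,0]}'; python3 -m crank '{"translation":[[-1,0,0.5],[0,0,0]],"roll":[0,0],"fingers":[0,0]}'; python3 - <<'E'
from h import *
c=camera_info("wrist");b=get_image("wrist")
show([0,0,-10])
for l in (0,.013): print(l,proj(c,[.797-.22*np.cos(.51),.032-.22*np.sin(.51),.126+l]))
cv2.imwrite("pics/l.png",b)
E
```

```text
clock: 15.2
position: [0.628, -0.0653, 0.0933]
ee_rot: [-0.103, 0.813, 0.155, 0.552]
contact_force: [1.0, 0.6, -0.1]
width: -0.0001
gripper_force: 0.0
clock: 15.4
position: [0.6277, -0.0651, 0.092]
ee_rot: [-0.103, 0.813, 0.155, 0.551]
contact_force: [0.4, 0.2, -0.9]
width: 0.0003
gripper_force: 0.0
15.45 p [ 0.6276 -0.0651  0.0921] q [-0.73  0.61  2.4   1.98  1.13 -1.44] az -0.103 head 0.373 tilt 1.19 yax [ 0.365 -0.931  0.004] F [-0.1 -0.4 -0.6]
[0, 0, -10] -> [-9.3 -0.   3.7]
0 [259.10670966 240.37001434]
0.013 [259.38590239 218.13699264]
```

View pics/l.png

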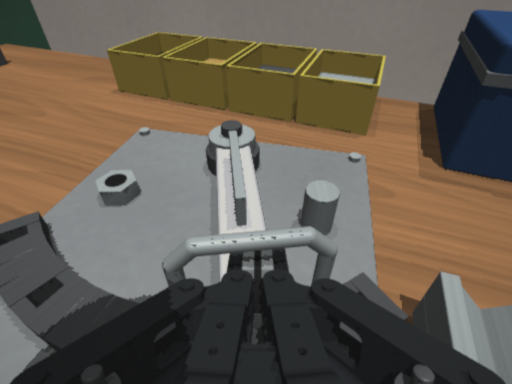

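Bar mid is at (252,241), and the home prediction is row 240 (13 mm up would be row 218). The pin is therefore fully home, and the hand is unloaded. I'll withdraw along the finger axis.

```bash
python3 -m crank '{"translation":[[0,0,-4],[0,0,-10],[0,0,-15],[0,0,-15],[0,0,-15],[0,0,-10],[0,0,-3],[0,0,0]],"roll":[0,0,0,0,0,0,0,0],"fingers":[0,0,0,0,0,0,0,0]}'; python3 - <<'E'
from h import *
show([0,0,10])
E
```

```text
clock: 16.25
position: [0.5649, -0.0899, 0.1189]
ee_rot: [-0.102, 0.814, 0.155, 0.551]
contact_force: [0.0, -0.2, -0.1]
width: 0.0004
gripper_force: 0.0
16.25 p [ 0.5649 -0.0899  0.1189] q [-0.92  0.53  2.46  1.79  1.15 -1.42] az -0.158 head 0.371 tilt 1.189 yax [ 0.364 -0.931  0.004] F [ 0.  -0.2 -0.1]
[0, 0, 10] -> [ 9.3  0.  -3.7]
```

```bash
python3 -m crank '{"translation":[[0,0,-6],[10,0,-12],[22,0,-12],[30,0,-12],[30,0,-12],[15,0,-6],[5,0,-2],[0,0,0]],"roll":[0,0,0,0,0,0,0,0],"fingers":[0,0,0,0,0,0,0,0]}'; python3 - <<'E'
from h import *
show()
b0=cv2.imread("pics/b.png");b=get_image("top");c=camera_info("top")
P=[.797-.22*np.cos(.51),.032-.22*np.sin(.51)]
for l in (0,.013): print("top pred",proj(c,[*P,.126+l]))
c2=camera_info("wrist");w=get_image("wrist")
for l in (0,.013):
    u=proj(c2,[*P,.126+l]);print("wrist pred",u)
u=proj(c2,[*P,.126]).astype(int)
print(w[max(0,u[1]-26):u[1]+27,u[0]].mean(1).round().astype(int), "from row",u[1]-26)
d=cv2.absdiff(b,b0).max(2)>40
n,_,st,ce=cv2.connectedComponentsWithStats(d.astype(np.uint8))
print([(s[:5].tolist()) for s in st[1:] if s[4]>25])
E
```

```text
clock: 17.05
position: [0.5501, -0.0944, 0.2459]
ee_rot: [-0.102, 0.814, 0.156, 0.551]
contact_force: [-0.6, -0.3, -0.5]
width: -0.0
gripper_force: 0.0
17.05 p [ 0.5501 -0.0944  0.2459] q [-0.97  0.18  2.33  1.52  1.13 -0.88] az -0.17 head 0.373 tilt 1.189 yax [ 0.366 -0.931  0.005] F [-0.6 -0.3 -0.5]
top pred [266.58211554 181.73923496]
top pred [266.75103265 181.065661  ]
wrist pred [258.67268996 277.46898159]
wrist pred [258.77285084 269.51505613]
[42 41 41 43 42 42 43 42 41 42 42 42 41 42 41 42 41 42 41 38 36 37 36 36
 36 36 35 36 36 35 36 36 34 33 32 28 25 31 33 35 34 34 34 34 34 32 32 31
 31 27 27 30 32] from row 251
[[181, 131, 179, 253, 18681], [36, 235, 159, 149, 7170], [0, 296, 100, 88, 3706], [0, 365, 27, 19, 207], [267, 366, 10, 10, 64], [280, 375, 9, 9, 63]]
```

```bash
python3 -c "
from rig import manip;print(manip.sign_off())"
```

```text
the job is handed in; nothing more can be done
None
```

The index pin was lifted by its ring, swung one hole over towards the V-block (the jig's -y side) and dropped home there. The hand was then withdrawn and the job handed in at about 17 s. The pin-home reading comes from the last close camera view; a later check after withdrawing was blocked by the fingers.

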